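Lock the lamp jig: line up the slotted disc and push the bar through

TASK

On the lamp-assembly jig, push the disc's upright pin sideways with a fingertip to turn the brass disc until its slot lines up with the steel bar, either way round. Then push the bar by its upright lug through the slot and into the fork on the far side, fully home, with the lug up against the guide. Only push: do not grip or lift anything, leave the loose things around the jig where they are, and finish clear of the jig.

Things in the scene. Friction and masses are not known exactly. Their poses are not given: they have to be found in the camera images.
- jig: Jig, bolted down, dark base plate 10 mm thick. Origin on the work surface (z 0) under the disc's axis; +x runs along the bar from its lug end through the disc to the fork, z up. In its frame, mm: plate x -240 to 125, y -55 to 55; brass disc of radius 40 about the origin, top at z 40; a brass lamp cup (radius 26) at x 97, top at z 49.
- guide (a point): Middle of the rear edge of the top of the grey guide, a fixed block with a tunnel in which the bar slides: in the jig's frame x -103 to -48, y -18 to 18, top at z 46 mm; this point is at (-103, 0, 46).
- fork (a point): Midway between the two grey walls of the fork, at their top: fixed walls x 46 to 72, y 12 to 26 mm either side, top at z 46 in the jig's frame; this point is at (59, 0, 46). The bar's nose ends between them.
- disc (a joint): Angle of the brass disc about its vertical axis, rad, growing anticlockwise from above. At 0, and again at 3.14, the slot runs along the jig's x and the bar can pass (0.1 off is good enough). Stops at -0.35 and 3.49; starts between 0.6 and 2.54. Friction of 0.1 N m (4 N at the pin); it stays where it is left.
- slot (a point): Middle of the disc, on its axis, level with its top face (z 40 mm); its x axis runs along the slot, which crosses the whole disc through its axis, 22 mm wide and 22 mm deep.
- pin (a point): Centre of the top of the upright steel pin on the disc: 12 mm diameter, standing 36 mm above the disc's top (z 40 to 76 mm), 26 mm from the disc's axis. With the disc at angle a it lies at the jig's (-26 sin a, 26 cos a) mm: on the +y side at 0, on the -y side at 3.14.
- bar: Loose steel bar lying in the guide, 0.3 kg: 12 mm wide, z 22 to 38 mm, 177 mm long, nose tapered to 6 mm over its last 15 mm. Origin on its underside, mid-width, below the lug's front face; x axis towards the nose, which is at x 165 mm. In the jig's frame the origin starts at x -220 to -208 and is fully home at x -103 mm, y 0, where the lug meets the guide.
- lug (a point): Centre of the back face of the bar's upright lug, the face to push (along the jig's +x). The lug is a steel plate at the bar's tail, 12 mm thick along the bar, 26 mm wide, z 38 to 82 mm; this point is at z 60 mm. Fully home it is at x -115 mm in the jig's frame. Sliding takes a few newtons.
- glue: Bystander: white bottle with a red cap, 50 mm diameter, 100 mm high, loose; origin at the centre of its underside.
- cup: Bystander: brass cup, 52 mm diameter, 55 mm high, loose; origin at the centre of its underside.
- finial: Bystander: small brass finial, 32 mm diameter, 50 mm high, loose; origin at the centre of its underside.
- driver: Bystander: screwdriver of 160 mm lying flat, loose; origin at the middle of its underside.
There are look-alikes about, which are no part of the job. Of the things that look like the bar, the middle-sized one is meant.

How it is judged:
On the way:
1. the disc's slot is lined up with the bar (within 0.25 rad, either way round) (angle between the x axis of slot and the x axis of jig, either way round below 0.25 rad), for 0.2 s.
At the end, for the whole second after the job is handed in: The bar lies through the disc's slot and in the fork, its lug within 6 mm of the guide, still lying level in its guide and at rest; the slot is within 0.2 rad of the bar's line (x of bar in the frame of jig between -0.109 and -0.097 m and y of bar in the frame of jig between -0.006 and 0.006 m and z of bar in the frame of jig below 0.028 m and angle between the x axis of bar and the x axis of jig, either way round below 0.12 rad and angle between the x axis of slot and the x axis of jig, either way round below 0.2 rad and linear speed of bar below 0.01 m/s); the robot touches nothing.
It fails at once if the bar is lifted (more than 10 mm) or tipped (more than 0.2 rad) (z of bar in the frame of jig above 0.032 m or angle between bar's own z axis and vertical above 0.2 rad).
It fails at once if a loose thing beside the jig is moved by more than 20 mm, lifted or knocked over (distance of any of glue, cup, finial, driver from where it was at the start of the episode above 0.02 m or angle between any of glue, cup, finial, driver's own z axis and vertical above 0.5 rad).
It also fails if it takes over 51 s, if anything falls off the work surface, if the arm or the gripper's body presses on something with over 40 N, if the wrist force passes 120 N, or if a joint passes its speed limit or range.

ROBOT

A 6-joint arm with a two-finger parallel gripper is mounted at the origin on the work surface. World frame = base frame: x ahead of the robot, y to its left, z up, the work surface at z = 0. Lengths are in m, angles in rad, forces in N, time in s.
With the tool pointing down it reaches from about 0.375 to 0.9 m from the base axis. Payload 3.1 kg.
Tool frame: the origin (TCP) lies between the finger pads; the fingertips stand 11 mm ahead of it and the grasp point (between the pads) lies 8 mm behind it; z points along the fingers, y is the line along which they close (so a half turn about z gives the same grasp; the last joint's range is limited). The gripper opens to 87 mm and grips with 3 to 60 N. Pads are 19 mm wide; open, the fingers measure 117 mm over their backs; the gripper's body (75 mm by 190 mm) begins 51 mm behind the grasp point.
Start: joints at [1.099, 0.527, 1.433, -0, 1.181, -0.178], TCP at [0.18, 0.598, 0.2] pointing down, gripper open.
Joint ranges: [-3.08, 3.08], [-0.75, 2.2], [0.22, 2.44], [-1.43, 4.57], [0, 2.65], [-2.85, 2.85]. Speed limits (rad/s): [2.79, 2.79, 3.14, 3.14, 3.14, 3.14].

INTERFACE

Orientations are given as a unit quaternion [x, y, z, w].
In Python, from rig import robot gives the robot as it stands.
- The arm moves only by the tool move_arm, never from a script. Its argument "moves" is text: rows parted by semicolons, each of 7 numbers parted by spaces: the shift along the tool's x, y, z in units of 100 mm (1.0 is 100 mm), then the turn, a rotation vector about the tool's x, y, z in units of 90 degrees (1.0 is 90 degrees), then the opening, from 0 (shut) to 1 (fully open). A call has 1 to 12 rows; each row is the pose to reach, as a shift and turn from the pose commanded when the call began, along the tool's axes at that moment; what a row does not reach only later rows make up. A row lasts 1/10 s, in which the tool goes at most 50 mm and 8.59 degrees, less where a joint would pass 70% of its speed; a pose out of reach is approached as far as the arm can. A call with a number of a shift or a turn outside -1 to 1 is refused whole. A call with a gripper value outside its range is refused whole. The fingers move at their own pace and stop on an object; "squeeze" is the grip in N (left out, the last holds). Time passes only in rows, so rows that repeat a pose let the fingers close. It gives the time, the measured TCP pose, the force, the opening and the grip force at its end, in the units of the state.
- robot.get_obs(): the state, without advancing time (a new reading comes with each control period).
- robot.camera(name): name is "scene" or "top" or "wrist"; returns a dict with "image" (420x560x3 uint8, red, green, blue), "intrinsics" (3x3 intrinsics, pixels), "extrinsics" (4x4, takes a point from world to camera coordinates). Camera axes: x right, y up, looking along -z (the intrinsics and any distortion apply to the point x, -y, -z); pixel columns grow to the right and rows downward; lengths in m; the calibration is good to about 2 mm. The wrist camera is an equidistant fisheye: a pixel r from the principal point sees the ray r / f radians off the axis. A picture is of the moment at which its call begins. There is no depth.
- robot.hand_in(): hands the job in; it is judged then, once.
The state is a dict: "time": time; "q": joint angles; "joint_velocities": joint speeds; "joint_torque": joint torques, N m; "position": TCP position; "tool_rot": TCP orientation; "ft_force": force on the tool from outside, world axes, zero at the start; "moment": the same for the moment, N m; "grip_width": finger opening in m; "grip_force": force on a finger pad.
Only numpy, scipy, OpenCV 4.12 (cv2) and the standard library are available. Lean on these libraries where they do the work, as an engineer would, in place of code of your own. Each camera call takes 0.05 s, during which the arm holds its last target. There are 200 camera calls.

## Working session

There is one attempt and no reset: what is moved stays moved. The work goes in short steps, Python scripts to look and compute and a tool call to move; the robot and the scene stay as the last step left them, time stands still between calls to the robot, and variables do not carry over. Pictures are saved under pics/ and viewed, at most 10 in all, crops included, and the job is handed in when it is done.

Besides the shell and the picture viewer there is one more tool, called as name(argument=value, ...), one argument or row to a line, values as JSON. move_arm: Moves the arm, as the interface text tells. Shifts and turns lie within -1 to 1; 1 stands for 100 mm of shift or 90 degrees of turn. Its arguments: {"type":"object","properties":{"moves":{"type":"string"},"squeeze":{"type":"number"}},"required":["moves"]}

```bash
mkdir -p pics; ls
cat > h.py <<'E'
import numpy as np,cv2
from rig import robot
def shot(n,f):
    c=robot.camera(n); cv2.imwrite('pics/'+f,c['image'][:,:,::-1]); np.savez('pics/'+f+'.npz',**{k:np.array(c[k]) for k in('image','intrinsics','extrinsics')}); return c
def load(f): return np.load('pics/'+f+'.npz')
def cast(c,u,v,z):
    K=c['intrinsics'];T=c['extrinsics'];R=T[:3,:3];o=-R.T@T[:3,3]
    d=R.T@np.array([(u-K[0,2])/K[0,0],-(v-K[1,2])/K[1,1],-1]); return o+d*(z-o[2])/d[2]
def proj(c,p):
    K=c['intrinsics'];T=c['extrinsics'];q=T[:3,:3]@np.array(p)+T[:3,3]
    return K[0,2]+K[0,0]*q[0]/-q[2],K[1,2]+K[1,1]*-q[1]/-q[2]
E
python3 - <<'E'
from h import *
for n in('top','scene'):
    c=shot(n,n+'1.png');print(c['intrinsics'],c['extrinsics'])
o=robot.get_obs();print(o['time'],o['position'],o['tool_rot'])
E
```

```text
pics
[[422.992582     0.         275.50575254]
 [  0.         422.992582   216.55298746]
 [  0.           0.           1.        ]] [[-0.02866688 -0.99957691 -0.0049213  -0.00418223]
 [ 0.96867013 -0.02899487  0.24665253 -0.59709062]
 [-0.24669086  0.00230364  0.96909149 -0.6182192 ]
 [ 0.          0.          0.          1.        ]]
[[420.26644241   0.         274.1376277 ]
 [  0.         420.26644241 208.44477043]
 [  0.           0.           1.        ]] [[ 0.48035532  0.8770705   0.00246957 -0.24140301]
 [-0.61486101  0.33473741  0.71407059  0.28691873]
 [ 0.6254636  -0.34452605  0.70006935 -1.16738625]
 [ 0.          0.          0.          1.        ]]
0.1 [0.18004303 0.59776326 0.19906779] [ 1.45883486e-01  9.89301278e-01 -9.40681257e-04 -3.23219404e-04]
```

View pics/top1.png

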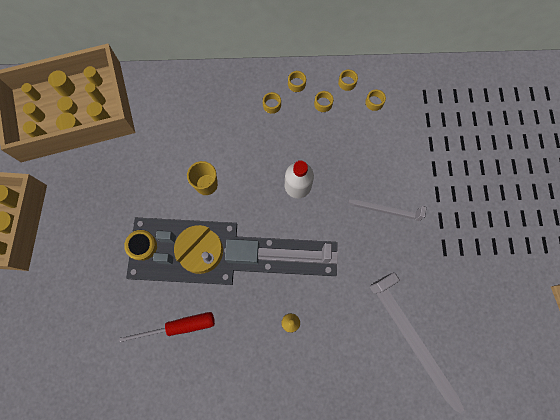

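View pics/scene1.png

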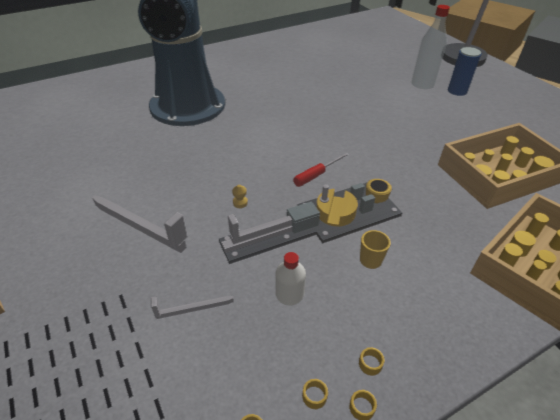

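Top view: the jig runs right to left, with the lug at (327,252), guide (241,251), disc (198,250), pin (207,257), and lamp cup (140,245). There are three bar-like things: the small one at (385,209), the one in the jig's guide at (290,253), and the large one at (420,340). The middle-sized one is the one in the guide, and it also sits on the bolted jig. I'll confirm this in a crop and measure.

Run:
```python
from h import *
c=load('top1.png');im=c['image'][:,:,::-1]
cv2.imwrite('pics/crop1.png',cv2.resize(im[190:300,110:440],(800,267),interpolation=cv2.INTER_CUBIC))
hsv=cv2.cvtColor(np.ascontiguousarray(im),cv2.COLOR_BGR2HSV)
m=cv2.inRange(hsv,(15,120,60),(35,255,255));
cs,_=cv2.findContours(m,cv2.RETR_EXTERNAL,cv2.CHAIN_APPROX_NONE)
for k in cs:
    if cv2.contourArea(k)>80: (x,y),r=cv2.minEnclosingCircle(k);print(round(x),round(y),round(r,1),cast(c,x,y,.04).round(4))
for n,uv,z in[('lampcup',(140,245),.049),('lug',(327,252),.082),('driver',(190,324),.012),('finial',(290,323),.03),('glue',(300,168),.1)]: print(n,cast(c,*uv,z).round(4))
# dark base plate: min-area rect
g=cv2.cvtColor(np.ascontiguousarray(im),cv2.COLOR_BGR2GRAY);print(g[228,240-30],g[270,180],g[300,180],g[243,300])
```

```text
290 322 9.2 [ 0.4281 -0.0404  0.04  ]
140 246 16.3 [0.5618 0.2093 0.04  ]
198 249 24.6 [0.5522 0.1108 0.04  ]
4 222 11.9 [0.6099 0.4453 0.04  ]
8 196 13.6 [0.6567 0.4452 0.04  ]
16 222 48.5 [0.6093 0.4263 0.04  ]
202 178 17.4 [0.6796 0.1051 0.04  ]
67 137 67.2 [0.7656 0.352  0.04  ]
35 119 18.5 [0.8037 0.4145 0.04  ]
272 102 10.6 [ 0.8235 -0.0206  0.04  ]
324 101 10.6 [ 0.8235 -0.1169  0.04  ]
375 100 10.8 [ 0.823 -0.213  0.04 ]
296 81 10.6 [ 0.8666 -0.0686  0.04  ]
348 80 10.7 [ 0.8664 -0.1649  0.04  ]
61 99 30.8 [0.8424 0.3696 0.04  ]
23 88 24.2 [0.8692 0.4442 0.04  ]
96 92 28.8 [0.8549 0.3059 0.04  ]
66 60 26.9 [0.9245 0.3698 0.04  ]
lampcup [0.5609 0.2066 0.049 ]
lug [ 0.5344 -0.1016  0.082 ]
driver [0.4303 0.1275 0.012 ]
finial [ 0.4271 -0.0404  0.03  ]
glue [ 0.6704 -0.0637  0.1   ]
65 65 108 63
```

View pics/crop1.png

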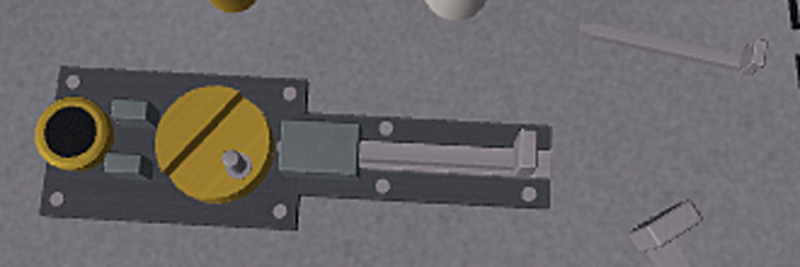

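```bash
cat >> h.py <<'E'
def crop(u,v): return 110+u*330/800-.3,190+v*110/267-.3
E
python3 - <<'E'
from h import *
c=load('top1.png')
for n,u,v,z in [('disc',212,143,.04),('pin',231,157,.076),('guide',358,150,.046),('lugtopfront',515,151,.082),('lugtopback',535,149,.082),('cup',72,133,.049),('slotA',240,94,.04),('slotB',165,170,.04),('c1',60,67,.01),('c2',308,80,.01),('c3',297,230,.01),('c4',40,214,.01),('t1',551,126,.01),('t2',550,208,.01)]:
    print(n,cast(c,*crop(u,v),z).round(4))
E
```

```text
disc [0.5536 0.1124 0.04  ]
pin [0.5373 0.0929 0.076 ]
guide [0.5446 0.0103 0.046 ]
lugtopfront [ 0.5348 -0.0939  0.082 ]
lugtopback [ 0.5358 -0.1071  0.082 ]
cup [0.5618 0.2076 0.049 ]
slotA [0.588  0.0932 0.04  ]
slotB [0.5356 0.1447 0.04  ]
c1 [0.6194 0.2318 0.01  ]
c2 [0.604  0.0479 0.01  ]
c3 [0.4945 0.0564 0.01  ]
c4 [0.5112 0.2403 0.01  ]
t1 [ 0.5642 -0.1292  0.01  ]
t2 [ 0.5048 -0.1246  0.01  ]
```

The crop confirms that the middle-sized bar is the one in the jig's guide. The jig fit is consistent: plate length is 364 mm against 365, and the pin radius is 25.7 mm against 26. The origin is about (0.555, 0.112), yaw 85.2° and disc angle about 0.9 rad. I'll go over the guide with the fingers shut, then push the pin along the jig's +x.

move_arm(
  moves="-0.98 -0.83 0 0 0 0 0; -0.98 -0.83 0 0 0 0 0; -0.98 -0.83 0 0 0 0 0; -0.98 -0.83 0 0 0 0 0",
  squeeze=10,
)

```text
time: 0.5
position: [0.2514, 0.4874, 0.1995]
tool_rot: [0.148, 0.989, -0.001, -0.0]
ft_force: [-0.2, -0.0, -0.2]
grip_width: 0.0625
grip_force: 0.0
```

move_arm(
  moves="-0.98 -0.83 0 0 0 0 0; -0.98 -0.83 0 0 0 0 0; -0.98 -0.83 0 0 0 0 0; -0.98 -0.83 0 0 0 0 0",
)

```text
time: 0.9
position: [0.3214, 0.3812, 0.1998]
tool_rot: [0.148, 0.989, -0.0, 0.0]
ft_force: [-0.3, 0.9, 0.1]
grip_width: 0.031
grip_force: 0.0
```

move_arm(
  moves="-0.98 -0.83 0 0 0 0 0; -0.98 -0.83 0 0 0 0 0; -0.98 -0.83 0 0 0 0 0; -0.98 -0.83 0 0 0 0 0",
)

```text
time: 1.3
position: [0.392, 0.2745, 0.2]
tool_rot: [0.148, 0.989, 0.0, 0.001]
ft_force: [-0.5, -0.3, -0.5]
grip_width: 0.0027
grip_force: 0.0
```

move_arm(
  moves="-0.98 -0.83 0 0 0 0 0; -0.98 -0.83 0 0 0 0 0; -0.98 -0.83 0 0 0 0 0; -0.98 -0.83 0 0 0 0 0",
)

```text
time: 1.7
position: [0.4624, 0.167, 0.2]
tool_rot: [0.147, 0.989, 0.0, 0.001]
ft_force: [0.3, -0.5, -0.6]
grip_width: 0.0005
grip_force: 0.0
```

move_arm(
  moves="-0.98 -0.83 0.2 0 0 -0.08 0; -0.98 -0.83 0.4 0 0 -0.13 0; -0.98 -0.83 0.6 0 0 -0.13 0; -0.98 -0.83 0.6 0 0 -0.13 0; -0.98 -0.83 0.6 0 0 -0.13 0",
)

```text
time: 2.2
position: [0.5286, 0.0616, 0.1389]
tool_rot: [0.044, 0.999, 0.001, -0.002]
ft_force: [0.3, -0.0, 0.9]
grip_width: 0.0006
grip_force: 0.0
```

move_arm(
  moves="0 0 0.4 0 0 0 0; 0 0 0.7 0 0 0 0; 0 0 0.73 0 0 0 0; 0 0 0.73 0 0 0 0",
)

```text
time: 2.6
position: [0.5292, 0.0616, 0.0676]
tool_rot: [0.043, 0.999, 0.0, -0.0]
ft_force: [0.5, 0.2, 0.7]
grip_width: 0.001
grip_force: 0.0
```

Run:
```python
from h import *
c=shot('scene','s2.png');w=shot('wrist','w2.png')
a=cv2.resize(c['image'][150:270,210:430],(800,436),interpolation=cv2.INTER_CUBIC)
cv2.imwrite('pics/s2c.png',a[:,:,::-1])
```

```text
(no output)
```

View pics/s2c.png

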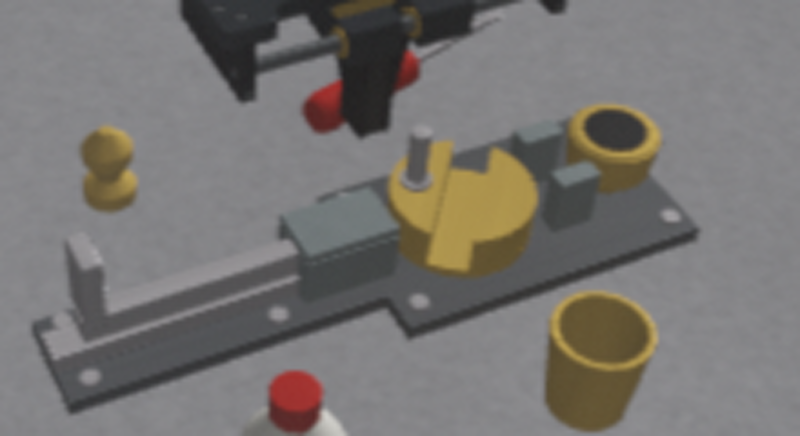

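The shut fingertip is at crop (370,130), left of the pin at (418,150), above and behind the guide. The disc and bar are unmoved. I'll check the tip's projection against the expected one.

Run:
```python
from h import *
c=load('s2.png')
f=lambda p:[round((a-b)/.275) for a,b in zip(proj(c,p),(210,150))]
O=np.array([.5548,.1117,0]);x=np.array([.0845,.9964,0]);y=np.array([-.9964,.0845,0])
J=lambda a,b,z:O+a*x+b*y+np.array([0,0,z])
print('tip',f([.5292,.0616,.0566]),'facecorners',f(J(-.038,.021,.0566)),'pin',f(J(-.0204,.0156,.076)),'guide',f(J(-.103,0,.046)),'fork',f(J(.059,0,.046)),'disc',f(J(0,0,.04)),'lug',f(J(-.214,0,.082)))
# pin top measured in scene crop (421,130)
print(cast(c,210+421*.275,150+130*.275,.076))
```

```text
tip [358, 170] facecorners [382, 164] pin [419, 134] guide [289, 237] fork [554, 153] disc [460, 191] lug [83, 251]
[0.53555713 0.09547611 0.076     ]
```

Run:
```python
from h import *
c=shot('top','t2.png');w=load('w2.png')
a=cv2.resize(c['image'][190:300,110:350],(400,183)); 
cv2.imwrite('pics/tw.png',np.vstack([np.hstack([cv2.resize(c['image'][170:290,150:310],(560,420),interpolation=cv2.INTER_CUBIC)]),])[:,:,::-1])
print([round((a-b)*3.5) for a,b in zip(proj(c,[.5292,.0616,.0566]),(150,170))])
```

```text
[266, 317]
```

View pics/tw.png

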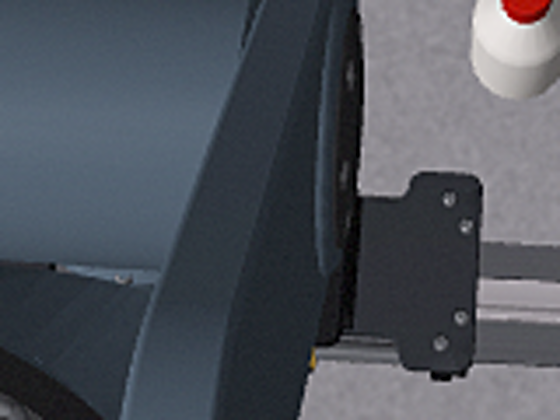

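View pics/w2.png

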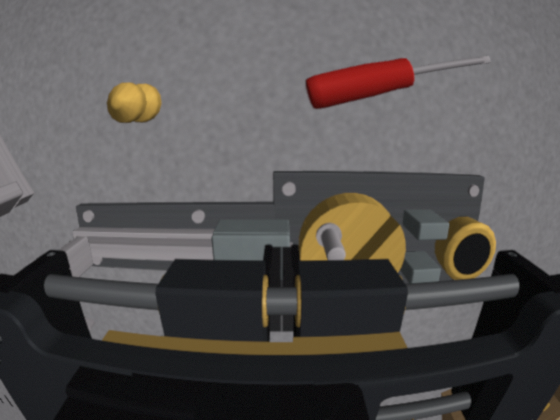

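The top view is blocked by the arm. In the wrist view the fingertip is at about (282,245), next to the guide's front edge (290,240), and the pin top is at (325,235). I'll check this with the fisheye model.

```bash
cat >> h.py <<'E'
def fish(c,p):
    K=c['intrinsics'];T=c['extrinsics'];q=T[:3,:3]@np.array(p)+T[:3,3];q=np.array([q[0],-q[1],-q[2]])
    r=np.hypot(q[0],q[1]);th=np.arctan2(r,q[2]);return [round(float(K[i,2]+K[i,i]*th*q[i]/r),1) for i in(0,1)]
O=np.array([.5548,.1117,0]);ex=np.array([.0845,.9964,0]);ey=np.array([-.9964,.0845,0])
J=lambda a,b,z:O+a*ex+b*ey+np.array([0,0,z])
E
python3 - <<'E'
from h import *
c=load('w2.png')
T=c['extrinsics'];print('cam pos',-T[:3,:3].T@T[:3,3])
print('tip',fish(c,[.5292,.0616,.0566]),'tip+30mm',fish(c,[.5292,.0616,.0866]))
print('pin',fish(c,J(-.0204,.0156,.076)),'guide rear',[fish(c,J(-.103,s,.046)) for s in(.018,-.018)],'guide front',[fish(c,J(-.048,s,.046)) for s in(.018,-.018)],'disc',fish(c,J(0,0,.04)),'lampcup',fish(c,J(.097,0,.049)))
E
```

```text
cam pos [0.44978895 0.06764451 0.25379016]
tip [282.7, 237.4] tip+30mm [282.9, 257.1]
pin [334.8, 257.5] guide rear [[209.7, 235.8], [213.9, 280.7]] guide front [[288.6, 236.0], [288.3, 281.6]] disc [353.3, 255.0] lampcup [471.2, 254.9]
```

Run:
```python
from h import *
w=load('w2.png')['image'][200:350,190:390];s=load('s2.png')['image'][145:215,280:350]
r=lambda a,z:cv2.resize(np.clip(a.astype(float)*1.7,0,255).astype(np.uint8),z,interpolation=cv2.INTER_CUBIC)
cv2.imwrite('pics/z.png',np.hstack([r(w,(500,375)),r(s,(300,300))if 0 else np.vstack([r(s,(300,300)),np.zeros((75,300,3),np.uint8)])])[:,:,::-1])
```

```text
(no output)
```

View pics/z.png

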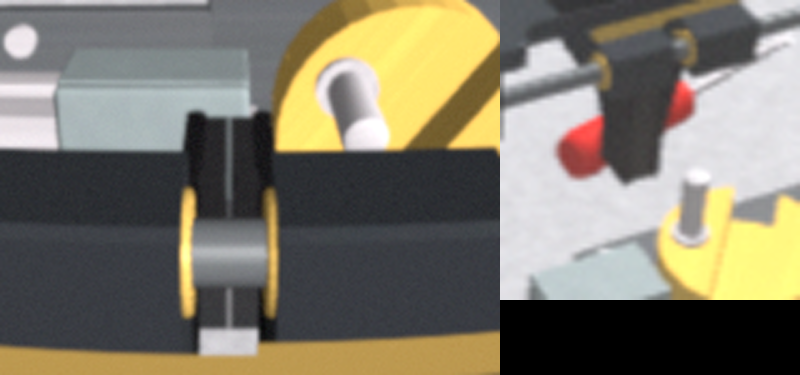

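Run:
```python
from h import *
from scipy.optimize import least_squares as L
w=load('w2.png');s=load('s2.png')
for sp in[(310.3,187),(313,186.5)]:
    r=L(lambda p:np.r_[np.array(fish(w,p))-(282,246),np.array(proj(s,p))-sp],[.52,.06,.07],diff_step=1e-2);print(r.x.round(4),r.fun.round(1))
print(robot.get_obs()['q'])
for x in(.51,.52,.53):print(x,[(z,fish(w,[x,.0616,z]),np.round(proj(s,[x,.0616,z]),1)) for z in(.057,.07,.085)])
```

```text
[0.5259 0.0617 0.0788] [ 0.5  0.3 -1.9  0.3]
[0.5259 0.0621 0.0792] [ 1.2  0.5 -4.4  0.6]
[-9.60748632e-02  6.02126670e-01  1.77571214e+00  2.08801036e-04
  7.60020074e-01 -1.57955443e+00]
0.51 [(0.057, [280.1, 209.6], array([303.4, 190.9])), (0.07, [280.0, 216.0], array([303.7, 185.9])), (0.085, [279.9, 224.5], array([304.1, 180.1]))]
0.52 [(0.057, [281.4, 224.4], array([306.1, 193.9])), (0.07, [281.5, 231.6], array([306.4, 188.9])), (0.085, [281.5, 241.2], array([306.9, 183.1]))]
0.53 [(0.057, [282.8, 238.7], array([308.8, 196.9])), (0.07, [282.9, 246.7], array([309.2, 192. ])), (0.085, [283.0, 257.2], array([309.7, 186.1]))]
```

Both views put the visible tip about 11 mm above the TCP (z 0.079) rather than below it. I'll pick a height that works either way, just above the guide, and advance while watching the force.

move_arm(
  moves="0 0 0.08 0 0 0 0; 0 0 0.08 0 0 0 0; 0 0.04 0.08 0 0 0 0; 0 0.08 0.08 0 0 0 0; 0 0.11 0.08 0 0 0 0; 0 0.14 0.08 0 0 0 0; 0 0.17 0.08 0 0 0 0; 0 0.17 0.08 0 0 0 0",
)

```text
time: 3.55
position: [0.5312, 0.077, 0.0589]
tool_rot: [0.044, 0.999, 0.0, 0.0]
ft_force: [0.3, -0.2, 0.1]
grip_width: 0.0004
grip_force: 0.0
```

Run:
```python
from h import *
w=shot('wrist','w3.png');print(robot.get_obs()['position'])
s=shot('scene','s3.png')
w=w['image'][180:330,190:390];s=s['image'][145:215,290:360]
r=lambda a,z:cv2.resize(np.clip(a.astype(float)*1.7,0,255).astype(np.uint8),z,interpolation=cv2.INTER_CUBIC)
cv2.imwrite('pics/z3.png',np.hstack([r(w,(425,319)),r(s,(319,319))])[:,:,::-1])
```

```text
[0.53124551 0.07680998 0.05895194]
```

View pics/z3.png

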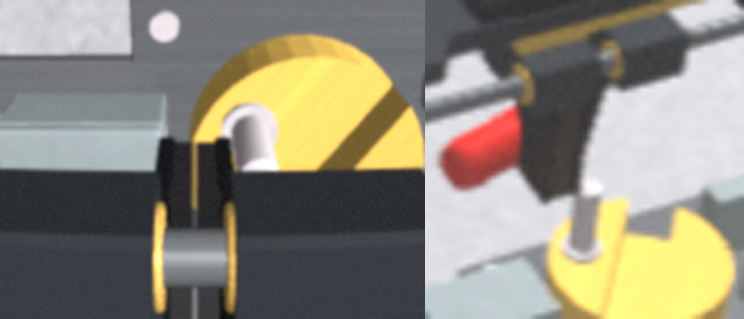

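The finger is right beside the pin (wrist gap about 2 mm), overlapping its top by only a few mm. I'll advance a little, lower 5 mm and push.

move_arm(
  moves="0 0.02 0 0 0 0 0; 0 0.04 0 0 0 0 0; 0 0.04 0.03 0 0 0 0; 0 0.04 0.05 0 0 0 0; 0 0.04 0.05 0 0 0 0",
)

```text
time: 4.15
position: [0.5312, 0.0805, 0.0535]
tool_rot: [0.044, 0.999, -0.0, -0.0]
ft_force: [0.4, -0.3, 1.1]
grip_width: 0.0007
grip_force: 0.0
```

move_arm(
  moves="0 0.02 0 0 0 0 0; 0 0.04 0 0 0 0 0; 0 0.06 0 0 0 0 0; 0 0.06 0 0 0 0 0",
)

```text
time: 4.55
position: [0.5321, 0.0869, 0.054]
tool_rot: [0.044, 0.999, 0.0, 0.0]
ft_force: [0.4, 0.4, -0.2]
grip_width: 0.0005
grip_force: 0.0
```

```bash
cat >> h.py <<'E'
def disc(c):
    "top-face rectified at z .04: bright grey (pin/ring) centroid near the ring, in jig mm"
    g=np.arange(-45,46,1.)/1000
    P=np.array([[proj(c,J(a,b,.04)) for a in g] for b in g],np.float32)
    im=cv2.remap(c['image'],P[...,0].copy(),P[...,1].copy(),cv2.INTER_LINEAR)
    return im[::-1]  # rows: +y at top, cols +x right
E
python3 - <<'E'
from h import *
n=shot('scene','s4.png');o=load('s3.png')
A,B=disc(o),disc(n)
def pic(a):
    h=cv2.cvtColor(a,cv2.COLOR_RGB2HSV)
    for r in range(1,91,5):
        print(''.join('B' if (h[r,k,1]>110 and h[r,k,2]>135) else 'b' if h[r,k,1]>110 else ('#' if h[r,k,2]<60 else 'w' if h[r,k,2]>120 else '.') for k in range(1,91,2)))
pic(A);print();pic(B);print(cv2.absdiff(o['image'],n['image'])[150:240,290:370].max(2).__gt__(40).sum())
E
```

```text
wwwwwwwwwwwwwwwww.........wwwwwwwwwwwwwwwwwww
wwwwwwwwwwwwwwww.......wBBBBBwwwwwwwwwwwwwwww
wwwwwwwwwwwwwBB.......wBBBBBBwwwwwwwwwwwwwwww
.......wwwBww.......wBBBBBBw.................
.......BBwww......wBBBBBBB.............w.....
.....BBBBww......wwBBBBBBw...........BBBBw...
....BBBBBwwww.wwwwBBBBBBBBBBw......BBBBBBBb..
...bBBBBBBBBwwBBBBBBBBBBBBBBBBBwwBBBBBBBBBB..
..bBBBBBBBBBBBBBBBBBBBBBBBBBBBBBBBBBBBBBBBBw.
..bbBBBBBBBBBBBBBBBBBBBBBBBBBBBBBBBBBBBBBBBw.
..bbBBBBBBBBBBBBBBBBBBBBBBBBBBBBBBBBBBBBBBB..
.bbbBBBBBBBBBBBBBBBBBBBBBBBBBBBBBBBBBBBBBBw..
bbbbbbBBBBBBBBBBBBBBBBBBBBBBBBBBBBBBBBBBBw...
bbbbbbbBBBBBBBBBBBBBBBBBBBBBBBBBBBBBBBBB.....
bbbbbbBBBBBBBBBBBBBBBBBBBBBBBBBBBBBBBB.......
bbbbBBBBBBBBBBBBBBBBBBBBBBBBBBBBBBB..........
bbBBBBBBBBBBBBBBBBBBBBBBBBBBBBbbb............
bBBBBBBBBBBBBBbbbbbbbbbbbbbbbb...............

wwwwwwwwwwwwwwww..........wwwwwwwwwwwwwwwwwww
wwwwwwwwwwwwwwww.......wBBBBBwwwwwwwwwwwwwwww
wwwwwwwwwwwwwBB.......wBBBBBBwwwwwwwwwwwwwwww
.......wwwBww.......wBBBBBBw.................
.......BBwww......wBBBBBBB.............w.....
.....BBBBww......wwBBBBBBw...........BBBBw...
....BBBBBwwww.wwwwBBBBBBBBBBw......BBBBBBBb..
...bBBBBBBBBwwBBBBBBBBBBBBBBBBBwwBBBBBBBBBB..
..bBBBBBBBBBBBBBBBBBBBBBBBBBBBBBBBBBBBBBBBBw.
..bbBBBBBBBBBBBBBBBBBBBBBBBBBBBBBBBBBBBBBBBw.
..bbBBBBBBBBBBBBBBBBBBBBBBBBBBBBBBBBBBBBBBB..
.bbbBBBBBBBBBBBBBBBBBBBBBBBBBBBBBBBBBBBBBBw..
bbbbbbBBBBBBBBBBBBBBBBBBBBBBBBBBBBBBBBBBBw...
bbbbbbbBBBBBBBBBBBBBBBBBBBBBBBBBBBBBBBBB.....
bbbbbbBBBBBBBBBBBBBBBBBBBBBBBBBBBBBBBB.......
bbbbBBBBBBBBBBBBBBBBBBBBBBBBBBBBBBB..........
bbBBBBBBBBBBBBBBBBBBBBBBBBBBBBbbb............
bBBBBBBBBBBBBBbbbbbbbbbbbbbbbb...............
575
```

Run:
```python
from h import *
w0=shot('wrist','w4.png');s0=load('s4.png')
w=w0['image'][190:290,220:400];s=s0['image'][150:210,290:360]
r=lambda a,z:cv2.resize(np.clip(a.astype(float)*1.8,0,255).astype(np.uint8),z,interpolation=cv2.INTER_CUBIC)
cv2.imwrite('pics/z4.png',np.hstack([r(w,(450,250)),np.vstack([r(s,(350,300))])[:250]])[:,:,::-1])
print(fish(w0,J(-.0204,.0156,.076)),fish(w0,J(-.0204,.0156,.04)),proj(s0,J(-.0204,.0156,.076)),proj(s0,J(-.0204,.0156,.04)))
```

```text
[293.6, 269.3] [291.7, 244.4] (np.float64(325.1400135954923), np.float64(186.80236140887553)) (np.float64(323.55609164691896), np.float64(200.39221492016307))
```

View pics/z4.png

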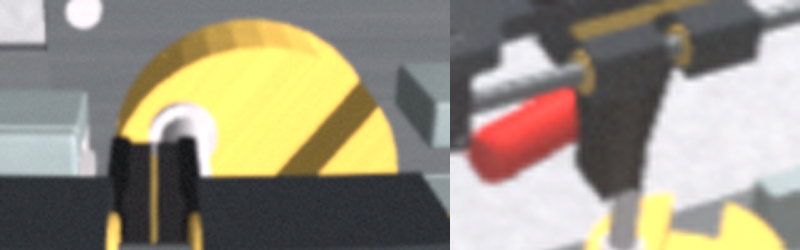

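Run:
```python
from h import *
from scipy.optimize import least_squares as L
w=load('w4.png');s=load('s4.png');p0=robot.get_obs()['position'];print(p0)
for wp,sp in[((282,246),(322,188.5)),((270,246),(316.5,186)),((295,246),(325,187))]:
    r=L(lambda p:np.r_[np.array(fish(w,p))-wp,np.array(proj(s,p))-sp],[.52,.085,.07],diff_step=1e-2);d=r.x-O;print(r.x.round(4),r.fun.round(1),'jig',(d@ex).round(4),(d@ey).round(4))
for dx in(-.0095,0,.0095):
  for dz in(-.011,.011,.02):print(dx,dz,fish(w,p0+[dx,0,dz]),np.round(proj(s,p0+[dx,0,dz]),1))
```

```text
[0.53212289 0.08662257 0.05399761]
[0.5274 0.0874 0.0652] [ 0.5  0.2 -2.5  0.3] jig -0.0265 0.0252
[0.5237 0.0807 0.0722] [ 0.2  0.1 -0.6  0.1] jig -0.0335 0.0283
[0.5278 0.095  0.0659] [ 0.6  0.2 -2.1  0.4] jig -0.0189 0.0255
-0.0095 -0.011 [280.6, 225.7] [317.  195.8]
-0.0095 0.011 [280.5, 238.6] [317.8 187.6]
-0.0095 0.02 [280.5, 244.8] [318.2 184.1]
0 -0.011 [281.9, 239.4] [319.6 198.7]
0 0.011 [282.0, 253.5] [320.5 190.4]
0 0.02 [282.0, 260.1] [320.9 186.9]
0.0095 -0.011 [283.2, 252.6] [322.3 201.5]
0.0095 0.011 [283.4, 267.7] [323.2 193.3]
0.0095 0.02 [283.4, 274.8] [323.6 189.8]
```

Triangulating the two lower edges puts the real tip at z about 0.075, just over the pin's top, so nothing has been touched. I'll back off 15 mm and lower in small steps while watching the force.

move_arm(
  moves="0 -0.08 0 0 0 0 0; 0 -0.15 0 0 0 0 0; 0 -0.15 0 0 0 0 0; 0 -0.15 0.03 0 0 0 0; 0 -0.15 0.06 0 0 0 0; 0 -0.15 0.06 0 0 0 0",
)

```text
time: 5.25
position: [0.5303, 0.0716, 0.0474]
tool_rot: [0.044, 0.999, 0.0, -0.001]
ft_force: [-0.1, 0.1, 0.5]
grip_width: 0.0004
grip_force: 0.0
```

move_arm(
  moves="0 0 0.02 0 0 0 0; 0 0 0.04 0 0 0 0; 0 0 0.04 0 0 0 0",
)

```text
time: 5.55
position: [0.5306, 0.0717, 0.0436]
tool_rot: [0.044, 0.999, 0.0, -0.0]
ft_force: [0.1, -0.5, -0.6]
grip_width: 0.0006
grip_force: 0.0
```

```bash
cat >> h.py <<'E'
def tip():
    "lower end of the dark finger: wrist row and scene row -> (half width assumed) height"
    w=robot.camera('wrist');s=robot.camera('scene');return w,s
E
python3 - <<'E'
from h import *
w=shot('wrist','w5.png');p=robot.get_obs()['position'];d=p-O;print(p,d@ex,d@ey,robot.get_obs()['ft_force'])
g=w['image'].max(2).astype(int)
for u in(268,272,276,288,292,296):
    print(u,list(g[222:262:2,u]))
for z in(.04,.05,.06,.07):print(z,fish(w,[p[0]-.0095,p[1],z]))
E
```

```text
[0.53061191 0.07170032 0.04375156] -0.04189957010885035 0.020721038772123793 [ 0.46336063 -0.2367794   0.12392237]
268 [np.int64(71), np.int64(71), np.int64(71), np.int64(70), np.int64(70), np.int64(80), np.int64(83), np.int64(83), np.int64(82), np.int64(83), np.int64(81), np.int64(50), np.int64(14), np.int64(13), np.int64(12), np.int64(17), np.int64(15), np.int64(15), np.int64(16), np.int64(15)]
272 [np.int64(71), np.int64(69), np.int64(69), np.int64(69), np.int64(69), np.int64(83), np.int64(86), np.int64(85), np.int64(85), np.int64(88), np.int64(90), np.int64(86), np.int64(56), np.int64(21), np.int64(23), np.int64(22), np.int64(23), np.int64(24), np.int64(24), np.int64(25)]
276 [np.int64(71), np.int64(71), np.int64(70), np.int64(68), np.int64(69), np.int64(71), np.int64(69), np.int64(71), np.int64(73), np.int64(70), np.int64(72), np.int64(72), np.int64(57), np.int64(27), np.int64(26), np.int64(25), np.int64(25), np.int64(24), np.int64(26), np.int64(25)]
288 [np.int64(71), np.int64(70), np.int64(69), np.int64(69), np.int64(70), np.int64(70), np.int64(69), np.int64(68), np.int64(68), np.int64(67), np.int64(69), np.int64(73), np.int64(56), np.int64(27), np.int64(25), np.int64(26), np.int64(23), np.int64(27), np.int64(25), np.int64(22)]
292 [np.int64(72), np.int64(70), np.int64(68), np.int64(66), np.int64(67), np.int64(70), np.int64(74), np.int64(71), np.int64(69), np.int64(70), np.int64(67), np.int64(49), np.int64(15), np.int64(18), np.int64(17), np.int64(16), np.int64(15), np.int64(16), np.int64(16), np.int64(18)]
296 [np.int64(70), np.int64(68), np.int64(69), np.int64(70), np.int64(71), np.int64(70), np.int64(69), np.int64(71), np.int64(71), np.int64(81), np.int64(116), np.int64(98), np.int64(19), np.int64(14), np.int64(18), np.int64(13), np.int64(16), np.int64(14), np.int64(15), np.int64(16)]
0.04 [280.7, 229.9]
0.05 [280.7, 235.8]
0.06 [280.7, 242.3]
0.07 [280.6, 249.5]
```

The tip is about 20 mm above the reported TCP. No force was felt even though the claimed tip would be inside the guide, and the wrist edge gives z about 0.064. I'll lower another 6 mm and push 20 mm.

move_arm(
  moves="0 0 0.03 0 0 0 0; 0 0 0.06 0 0 0 0; 0 0.02 0.06 0 0 0 0; 0 0.04 0.06 0 0 0 0; 0 0.06 0.06 0 0 0 0; 0 0.08 0.06 0 0 0 0",
)

```text
time: 6.2
position: [0.5316, 0.0795, 0.038]
tool_rot: [0.044, 0.999, -0.0, 0.0]
ft_force: [-1.3, -6.6, -0.4]
grip_width: 0.0001
grip_force: 3.6
```

move_arm(
  moves="0 0.02 0 0 0 0 0; 0 0.04 0 0 0 0 0; 0 0.06 0 0 0 0 0; 0 0.08 0 0 0 0 0; 0 0.1 0 0 0 0 0; 0 0.12 0 0 0 0 0; 0 0.12 0 0 0 0 0",
)

```text
time: 6.9
position: [0.5271, 0.0898, 0.0373]
tool_rot: [0.043, 0.999, -0.002, -0.005]
ft_force: [-4.5, -6.7, 1.5]
grip_width: 0.0007
grip_force: 4.0
```

```bash
cat >> h.py <<'E'
def pic(a):
    h=cv2.cvtColor(a,cv2.COLOR_RGB2HSV)
    for r in range(1,91,5):
        print(''.join('B' if (h[r,k,1]>110 and h[r,k,2]>135) else 'b' if h[r,k,1]>110 else ('#' if h[r,k,2]<60 else 'w' if h[r,k,2]>120 else '.') for k in range(1,91,2)))
E
python3 - <<'E'
from h import *
n=shot('scene','s6.png');pic(disc(n));o=robot.get_obs();d=o['position']-O;print(d@ex,d@ey,o['position'],o['ft_force'])
E
```

```text
wwwwwwwwwwww.############...wwwwwwwwwwwwwwwww
wwwwwwwwwww..##########...wBBwwwwwwwwwwwwwwww
wwwwwwwwwwwwBbww........wBBBBBBBBBwwwwwwwwwww
.......wwwBBBBww.......wBBBBBBBBBBBBBww......
.......BBBBBBBwww....wwwBBBBBBBBBBBbb........
.....BBBBBBBBBBww.wwwwBBBBBBBBbbbbb..........
....BBBBBBBBBBBBBBBBBBBBbbbbbbbbb............
...bBBBBBBBBBBBBBbbbbbbbbbbbbbbb.............
..bBBBBBBBBBbbbbbbbbbbbbbbbBBBBBBw.....bBBB..
..bbBBbbbbbbbbbbbbbbbBBBBBBBBBBBBBBBBBBBBBBw.
..bbbbbbbbbbbbbbBBBBBBBBBBBBBBBBBBBBBBBBBBBw.
..bbbbbbbBBBBBBBBBBBBBBBBBBBBBBBBBBBBBBBBBw..
bbbBBBBBBBBBBBBBBBBBBBBBBBBBBBBBBBBBBBBBBw...
BBBBBBBBBBBBBBBBBBBBBBBBBBBBBBBBBBBBBBBB.....
BBBBBBBbbBBBBBBBBBBBBBBBBBBBBBBBBBBBBB.......
BBBBBBbbbbbbBBBBBBBBBBBBBBBBBBBBBBB..........
BBBBbbbbbbbbbbbbbBBBBBBBBBBBBBbbb............
bbbbbbbbbbbbbbbbbbbbbbbbbbbbbb...............
-0.024077544486177282 0.025461985098978377 [0.52739384 0.08985965 0.0372568 ] [-5.64097076 -7.53448948  1.43180122]
```

Contact was at face = TCP + 7.7 mm, and the disc has turned to about 0.41 rad. About 10 mm more is needed.

move_arm(
  moves="0 0.02 0 0 0 0 0; 0 0.04 0 0 0 0 0; 0 0.06 0 0 0 0 0; 0 0.08 0 0 0 0 0; 0 0.1 0 0 0 0 0; 0 0.11 0 0 0 0 0; 0 0.11 0 0 0 0 0",
)

```text
time: 7.65
position: [0.5304, 0.1018, 0.0373]
tool_rot: [0.044, 0.999, -0.001, -0.003]
ft_force: [-2.9, -3.6, -0.8]
grip_width: 0.0005
grip_force: 2.0
```

Run:
```python
from h import *
n=shot('scene','s7.png');pic(disc(n));o=robot.get_obs();d=o['position']-O;print(d@ex,d@ey,o['position'],o['ft_force'])
```

```text
wwwwwwwwwwwwwwwwww..############..wwwwwwwwwww
wwwwwwwwwwwwwwwwwwBb##########..wwwwwwwwwwwww
wwwwwwwwwwwwwBBBBBbb....####..wBBBwwwwwwwwwww
.......wwwBBBBBBBBBBww......wwBBBBBBBwww.....
.......BBBBBBBBBBBBBwwww.wwwwBBBBBBBBBBBw....
.....bBBBBBBBBBBBBBBBBBwwwBBBBBBBBBBBBBBBw...
....bbbbbbbbbbBbbBBBBBBBBBBBBBBBBBBBBBBBBBb..
...bbbbbbbbbbbbbbbbbbbbbbbbbbbbbbbbbbbbbbb...
..bbbbbbbbbbbbbbbbbbbbbbbbbbbbbbbbbbbbbb.....
..bbbbbbbbbbbbbbbbbbbbbbbbbbbbbbbbbbbb.......
wBBBBBBBBBBBBBBBBBBbbbbbbbbbbbbbbbbb.........
wBbbBBBBBBBBBBBBBBBBBBBBBBBBBBBBBBBBBwww.....
BbbbbbBBBBBBBBBBBBBBBBBBBBBBBBBBBBBBBBBBBw...
bbbbbbbBBBBBBBBBBBBBBBBBBBBBBBBBBBBBBBBB.....
bbbbbbbbbBBBBBBBBBBBBBBBBBBBBBBBBBBBBB.......
bbbbbbbbbbbbBBBBBBBBBBBBBBBBBBBBBBB..........
bbbbbbbbbbbbbbbbbBBBBBBBBBBBBBbbb............
bbbbbbbbbbbbbbbbbbbbbbbbbbbbbb...............
-0.01191836217230486 0.023214050108360498 [0.53066129 0.10178567 0.03733089] [-3.23587986 -4.83829664 -0.50496191]
```

```bash
cat >> h.py <<'E'
def slot(c):
    a=cv2.cvtColor(disc(c),cv2.COLOR_RGB2GRAY).astype(float);a=cv2.GaussianBlur(a,(3,3),0)
    g=np.diff(a,axis=0);U=[];D=[]
    for k in range(15,76):
        col=g[25:62,k];i=np.argmin(col);U.append((k-45,45-(25+i+.5),col[i]))
        col=g[35:72,k];i=np.argmax(col);D.append((k-45,45-(35+i+.5),col[i]))
    for n,q in(('upper',U),('lower',D)):
        q=np.array(q);q=q[abs(q[:,2])>4];m=np.ones(len(q),bool)
        for _ in range(4):
            f=np.polyfit(q[m,0],q[m,1],1);r=abs(q[:,1]-np.polyval(f,q[:,0]));m=r<max(1.5,1.5*np.median(r))
        print(n,'slope',f.round(3),m.sum(),len(q))
E
python3 - <<'E'
from h import *
slot(load('s7.png'));slot(load('s6.png'))
E
```

```text
upper slope [-0.079 13.041] 61 61
lower slope [-0.085 -6.533] 61 61
upper slope [ 0.411 12.694] 51 53
lower slope [0.431 0.165] 51 61
```

The disc is at about -0.08 rad, which is good enough. I'll back off, rise and go behind the lug (back face at jig x about -220).

move_arm(
  moves="0 -0.1 0 0 0 0 0; 0 -0.15 0 0 0 0 0; 0 -0.15 -0.4 0 0 0 0; 0 -0.15 -0.7 0 0 0 0; 0 -0.15 -0.75 0 0 0 0",
)

```text
time: 8.2
position: [0.5356, 0.0871, 0.1165]
tool_rot: [0.045, 0.999, 0.0, 0.004]
ft_force: [1.2, 0.6, -0.0]
grip_width: 0.0007
grip_force: 0.0
```

move_arm(
  moves="-0.1 -0.5 0 0 0 0 0; -0.2 -1 0 0 0 0 0; -0.2 -1 0 0 0 0 0",
)

```text
time: 8.5
position: [0.5455, -0.0194, 0.113]
tool_rot: [0.047, 0.999, -0.001, 0.002]
ft_force: [0.0, -0.1, 0.0]
grip_width: 0.0006
grip_force: 0.0
```

move_arm(
  moves="0 -0.5 0 0 0 0 0; 0 -1 0 0 0 0 0; 0 -1 0 0 0 0 0",
)

```text
time: 8.8
position: [0.5352, -0.1191, 0.1127]
tool_rot: [0.047, 0.999, -0.001, 0.001]
ft_force: [0.3, 1.3, 0.4]
grip_width: 0.0007
grip_force: 0.0
```

Run:
```python
from h import *
n=shot('top','t8.png');o=robot.get_obs();d=o['position']-O;print(d@ex,d@ey,o['position'],o['time'])
w=shot('wrist','w8.png');print('lug top back',fish(w,J(-.22,0,.082)),'tip',fish(w,o['position']+[-.0095,0,.02]))
s=shot('scene','s8.png');slot(s)
```

```text
-0.2287668399261372 0.0009538389583220422 [ 0.53451785 -0.11617334  0.11252614] 8.85
lug top back [294.4, 230.1] tip [280.5, 244.8]
upper slope [-0.084 13.09 ] 61 61
lower slope [-0.084 -6.615] 61 61
```

move_arm(
  moves="0 -0.2 0 0 0 0 0; 0 -0.2 0 0 0 0 0; 0 -0.2 0.4 0 0 0 0; 0 -0.2 0.7 0 0 0 0; 0 -0.2 0.82 0 0 0 0; 0 -0.2 0.82 0 0 0 0",
)

```text
time: 9.55
position: [0.5314, -0.1313, 0.0294]
tool_rot: [0.044, 0.999, 0.001, -0.002]
ft_force: [-0.5, -0.7, 0.2]
grip_width: 0.0005
grip_force: 0.0
```

move_arm(
  moves="0 0.05 0 0 0 0 0; 0 0.1 0 0 0 0 0; 0 0.14 0 0 0 0 0; 0 0.18 0 0 0 0 0; 0 0.22 0 0 0 0 0; 0 0.26 0 0 0 0 0; 0 0.3 0 0 0 0 0; 0 0.3 0 0 0 0 0",
)

```text
time: 10.35
position: [0.5356, -0.1032, 0.0312]
tool_rot: [0.044, 0.999, -0.0, 0.0]
ft_force: [0.7, -3.2, 2.7]
grip_width: 0.0005
grip_force: 1.4
```

Run:
```python
from h import *
o=robot.get_obs();d=o['position']-O;print(d@ex,d@ey,o['position'],o['ft_force'])
s=shot('scene','s9.png')
cv2.imwrite('pics/s9c.png',cv2.resize(s['image'][150:270,210:430],(800,436),interpolation=cv2.INTER_CUBIC)[:,:,::-1])
```

```text
-0.21573540292296628 0.0010105220757475458 [ 0.53556257 -0.10318342  0.03117571] [ 0.65627975 -3.16518625  2.71097869]
```

Pushing at about 3 N. I'll carry on.

move_arm(
  moves="0 0.06 0 0 0 0 0; 0 0.12 0 0 0 0 0; 0 0.18 0 0 0 0 0; 0 0.24 0 0 0 0 0; 0 0.3 0 0 0 0 0; 0 0.36 0 0 0 0 0; 0 0.4 0 0 0 0 0; 0 0.4 0 0 0 0 0",
)

```text
time: 11.2
position: [0.5384, -0.0624, 0.0307]
tool_rot: [0.044, 0.999, 0.001, -0.001]
ft_force: [0.2, -0.3, -0.2]
grip_width: 0.001
grip_force: 0.1
```

move_arm(
  moves="0 0.06 0 0 0 0 0; 0 0.12 0 0 0 0 0; 0 0.18 0 0 0 0 0; 0 0.24 0 0 0 0 0; 0 0.3 0 0 0 0 0; 0 0.36 0 0 0 0 0; 0 0.4 0 0 0 0 0; 0 0.4 0 0 0 0 0",
)

```text
time: 12.0
position: [0.5423, -0.023, 0.0309]
tool_rot: [0.044, 0.999, 0.0, -0.0]
ft_force: [-0.8, -1.0, -0.5]
grip_width: 0.0006
grip_force: 0.1
```

Run:
```python
from h import *
o=robot.get_obs();d=o['position']-O;print(d@ex,d@ey,o['position'],o['ft_force'])
slot(shot('scene','s10.png'))
```

```text
-0.1352504950370343 0.0011101043665533137 [ 0.54226464 -0.02297609  0.03092718] [-0.81774242 -0.97351265 -0.48725026]
upper slope [-0.079 13.063] 58 61
lower slope [-4.000e-03  5.546e+00] 57 61
```

Sliding freely and the slot is undisturbed. About 12 mm remains, so I'll creep until it stops.

move_arm(
  moves="0 0.03 0 0 0 0 0; 0 0.06 0 0 0 0 0; 0 0.09 0 0 0 0 0; 0 0.11 0 0 0 0 0; 0 0.13 0 0 0 0 0; 0 0.14 0 0 0 0 0; 0 0.14 0 0 0 0 0",
)

```text
time: 12.75
position: [0.5438, -0.0121, 0.0313]
tool_rot: [0.043, 0.999, -0.002, 0.0]
ft_force: [-2.1, -10.5, 3.9]
grip_width: 0.0003
grip_force: 5.5
```

Run:
```python
from h import *
o=robot.get_obs();d=o['position']-O;print(d@ex,d@ey,o['position'],o['ft_force'])
```

```text
-0.12429586129825351 0.00048780570492605856 [ 0.54381044 -0.01211297  0.03129826] [ -2.05950033 -10.53855235   3.92188176]
```

move_arm(
  moves="0 0.01 0 0 0 0 0; 0 0.02 0 0 0 0 0; 0 0.02 0 0 0 0 0",
)

```text
time: 13.05
position: [0.5439, -0.012, 0.0314]
tool_rot: [0.043, 0.999, -0.003, 0.0]
ft_force: [-3.2, -17.1, 4.5]
grip_width: 0.0004
grip_force: 8.8
```

It has hit hard stop, at the expected place. I'll retract and rise well clear, then check.

move_arm(
  moves="0 -0.1 0 0 0 0 0; 0 -0.25 0 0 0 0 0; 0 -0.25 0 0 0 0 0; 0 -0.25 -0.4 0 0 0 0; 0 -0.25 -0.9 0 0 0 0; 0 -0.25 -1 0 0 0 0; 0 -0.25 -1 0 0 0 0",
)

```text
time: 13.75
position: [0.5431, -0.0327, 0.1329]
tool_rot: [0.044, 0.999, -0.0, 0.002]
ft_force: [-0.3, -0.0, -0.7]
grip_width: 0.0008
grip_force: 0.0
```

move_arm(
  moves="0 -0.5 -0.5 0 0 0 0; 0 -1 -0.8 0 0 0 0; 0 -1 -0.8 0 0 0 0; 0 -1 -0.8 0 0 0 0",
)

```text
time: 14.15
position: [0.5337, -0.1355, 0.2116]
tool_rot: [0.046, 0.999, -0.001, 0.001]
ft_force: [0.3, 0.9, 0.0]
grip_width: 0.0004
grip_force: 0.0
```

Run:
```python
from h import *
s=shot('scene','s11.png');slot(s);o=robot.get_obs();print(o['position'],o['ft_force'])
cv2.imwrite('pics/s11c.png',cv2.resize(s['image'][150:270,210:430],(800,436),interpolation=cv2.INTER_CUBIC)[:,:,::-1])
```

```text
upper slope [-0.08  13.064] 59 61
lower slope [-0.006  5.231] 60 61
[ 0.53240576 -0.13311636  0.21007084] [ 1.03641189  0.2487417  -0.21368035]
```

View pics/s11c.png

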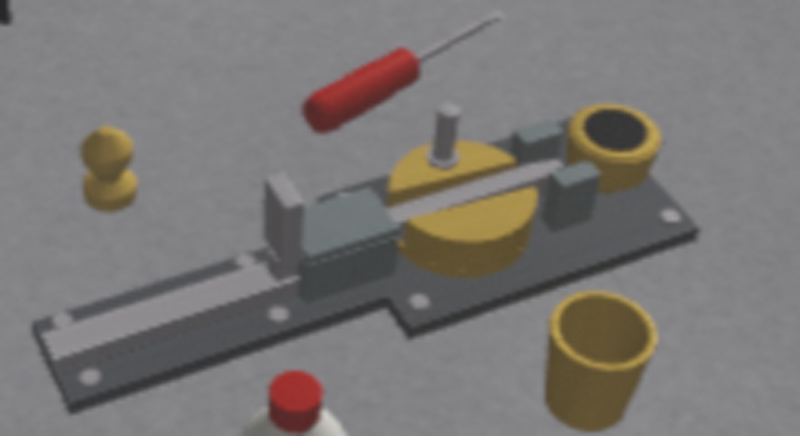

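The bar lies through the slot and into the fork, with its nose at (560,165). The lug at (288,225) is up against the guide, the loose things are in place, and the arm is clear.

```bash
python3 -c "
from rig import robot
print(robot.hand_in())"
```

```text
the job is handed in; nothing more can be done
None
```

I turned the disc to about -0.08 rad and pushed the bar through the slot into the fork until it stopped hard with its lug against the guide; nothing beside the jig looked moved, the arm finished clear, and I handed the job in (no verdict was returned).

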